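Tare the plugged flask on the analytical balance

ROBOT

A 6-joint arm with a two-finger parallel gripper is mounted at the origin on a cart in front of the work surface, level with it; the furniture and walls round the work are solid. World frame = base frame: x ahead of the robot, y to its left, z up, the work surface at z = 0. Lengths are in m, angles in rad, forces in N, time in s.
With the tool pointing down it reaches from about 0.325 to 1 m from the base axis. Payload 5.1 kg.
Tool frame: the origin (TCP) lies at the very end of the fingers, on their centre line; the grasp point (between the pads) lies 19 mm behind it (manip.pinch_z is the distance from the TCP to the grasp point, in m); z points along the fingers, y is the line along which they close (so a half turn about z gives the same grasp; the last joint's range is limited). The gripper opens to 85 mm and grips with 20 to 120 N. Pads are 22 mm wide; open, the fingers measure 114 mm over their backs; the gripper's body (76 mm by 85 mm) begins 54 mm behind the grasp point. The pads swing forward as they close: fully open they stand 13 mm farther back than shut.
Start: joints at [-1.254, 0.124, 1.65, -0, 1.367, -0.083], TCP at [0.253, -0.599, 0.231] pointing down, gripper open.
Joint ranges: [-2.61, 2.61], [-1.02, 2.33], [0.03, 2.71], [-1.35, 4.49], [0.32, 2.68], [-2.91, 2.91]. Speed limits (rad/s): [2.57, 2.57, 3.14, 3.14, 3.14, 3.14].

INTERFACE

Orientations are given as a unit quaternion [x, y, z, w].
In Python, from workcell import manip, vision gives the robot as it stands.
- The arm moves only by the shell command python3 -m pendant 'ROWS' [FORCE]. ROWS is a JSON object of lists of equal length, an entry for each row: "angular": the turn, a rotation vector about the world's x, y, z in units of 6 degrees (1.0 is 6 degrees), a list of three; "xyz": the shift along the world's x, y, z in units of 25 mm (1.0 is 25 mm), a list of three; "gripper": the opening, from 0 (shut) to 1 (fully open). A call has 1 to 20 rows; each row shifts and turns the commanded pose from where the row before left it; what a row does not reach is not made up. A row lasts 1/8 s, in which the tool goes at most 62.5 mm and 10.7 degrees, less where a joint would pass 70% of its speed; a pose out of reach is approached as far as the arm can. A call with a number of a shift or a turn outside -1 to 1 is refused whole. A call with a gripper value outside its range is refused whole. The fingers move at their own pace and stop on an object; FORCE is the grip in N (left out, the last holds). Time passes only in rows, so rows that do not move let the fingers close. It gives the time, the measured TCP pose, the force, the opening and the grip force at its end, in the units of the state.
- manip.get_obs(): the state, without advancing time (a new reading comes with each control period).
- vision.read_camera(name): name is "scene" or "top"; returns the picture (420x560x3 uint8, red, green, blue); there is no depth.
- vision.camera_params(name): a dict with "vfov" (degrees; the focal length in pixels is half the picture's height over the tangent of half this angle, whatever the lens; pixels are square), "cx", "cy" (the principal point, pixels), "dist" ([k1, k2, p1, p2, k3] as OpenCV has them; the pictures are not rectified), "position" and "orientation" of the camera in the world. Camera axes: x right, y up, looking along -z (the intrinsics and any distortion apply to the point x, -y, -z); pixel columns grow to the right and rows downward; lengths in m; the calibration is good to about 2 mm. A picture is of the moment at which its call begins. camera_params takes no time and is no camera call.
- manip.hand_in(): hands the job in; it is judged then, once.
The state is a dict: "t": time; "q": joint angles; "joint_velocities": joint speeds; "effort": joint torques, N m; "eef_pos": TCP position; "eef_rot": TCP orientation; "wrist_force": force on the tool from outside, world axes, zero at the start; "ft_torque": the same for the moment, N m; "width": finger opening in m; "grip_force": force on a finger pad.
Only numpy, scipy, OpenCV 4.12 (cv2) and the standard library are available. Lean on these libraries where they do the work, as an engineer would, in place of code of your own. Each camera call takes 0.05 s, during which the arm holds its last target. There are 200 camera calls.

TASK

Tare the plugged flask that stands in the analytical balance, using the fingertips only: slide the glass top door fully shut, pushing on the black finger lip on it, then tap the long bar-shaped tare key to zero the reading, and after that tap the round print key to log it. Tap lightly and let each key spring back up before going on. Press no key while the door is open, never press the two small square keys, and lift or shift nothing else: the flask stays on its pan and the things round the balance stay where they are.

Things in the scene. Friction and masses are not known exactly. Their poses are not given: they have to be found in the camera images.
- balance: White and grey analytical balance, fixed, 260 deep (x) x 206 wide (y) x 221 mm high. Origin under its middle, on the bench; x points to its rear, y to its left, z up. Key panel in front (x -132 to -40 mm), rising 8.5 degrees to the rear, row of keys at x -107; glass chamber x -40 to 90, then a white housing to x 128; door rails at y +-88 to 98 mm, top 209 mm high.
- door_lip (a point): Middle of the upright rear face of the black finger lip on the glass top door. The lip is 90 mm wide along the balance's y and rises 16 mm above the glass (glass top 8.5 mm below this point, lip top 8 mm above); its front is a ramp. Push this face toward the balance's front (-x of the balance) to shut the door; behind it is flat glass for about 100 mm.
- door (a joint): Slide of the glass top door in m: 0 is fully shut, 0.065 fully open (slid to the rear of the balance). About 1.2 N of friction; it stays where it is left.
- tare_key_top (a point): Centre of the top of the tare key, the long bar key (60 mm along y, 20 mm along x) left of the middle in the key row, 9 mm proud of the panel. It moves with the key. Neighbouring keys begin 45 mm from this point.
- tare_key (a joint): Spring key, travel 6 mm along the panel's normal: about 1.5 N starts it, 4 N brings it to 2.5 mm, where it registers, 7.5 N holds it fully down; it springs back. Over 25 N is too hard. Value in m: 0 is up, 0.006 fully down.
- print_key_top (a point): Centre of the top of the print key, the only round key (24 mm across), right of the tare key, 9 mm proud of the panel; the tare key's end is 28 mm to the left of this point, a square key begins 28 mm to the right. It moves with the key.
- print_key (a joint): Spring key, travel 6 mm along the panel's normal: about 1.5 N starts it, 4 N brings it to 2.5 mm, where it registers, 7.5 N holds it fully down; it springs back. Over 25 N is too hard. Value in m: 0 is up, 0.006 fully down.
- power_key (a joint): Travel in m of the left-most small square key (17 mm), not to be pressed: 0 is up. At 76 mm on the balance's y, in the same row as the others.
- menu_key (a joint): Travel in m of the right-most small square key (17 mm), not to be pressed: 0 is up. At -73 mm on the balance's y, in the same row as the others.
- flask: Small glass conical flask, 50 mm across, 126 mm high with its cotton plug, standing loose on the steel pan (80 mm across, 65 mm above the bench) inside the glass chamber. Its top stays 9 mm below the door. Origin at the centre of its underside. Leave it.
- dish: Glass culture dish, 100 mm across, 17 mm high, on the bench to the left of the balance. Origin at the centre of its underside. A bystander.
- vial: Stoppered glass vial, 31 mm across, 163 mm tall, standing on the bench just right of the balance. Origin at the centre of its underside. A bystander.
- bottle: Stoppered reagent bottle with a blue filling, 58 mm across, 144 mm tall, on the bench left of the balance. Origin at the centre of its underside. A bystander.
- tweezers: Steel forceps, 136 mm long, 8 mm high, lying on the bench well to the left of the balance. Origin at the centre of their underside. A bystander.
- wall_shelf: Dark wall shelf with jars on it, fixed, behind and above the balance. Its board runs along y for 844 mm about the origin; the front edge is 71 mm in front of the origin (-x), the underside 56 mm and the top 64 mm above it. Keep the wrist and gripper in front of it.
Mind the look-alikes: they are no part of the job. What is shaped like the flask but purple is not meant.

How it is judged:
On the way, in this order (a step that is already met when the one before it is completed fails the run):
1. the glass top door is fully shut, with no key down (value of joint door below 0.004 m and value of joint each of tare_key, print_key below 0.0015 m), for 0.2 s.
2. the tare key is tapped down (value of joint tare_key above 0.0025 m and value of joint print_key below 0.0015 m), for 0.04 s.
3. the tare key is up again (value of joint each of tare_key, print_key below 0.0015 m), for 0.04 s.
4. the print key is tapped down (value of joint print_key above 0.0025 m and value of joint tare_key below 0.0015 m), for 0.04 s.
At the end, for the whole second after the job is handed in: The door is shut to within 4 mm, all four keys are up (within 1.5 mm), the flask stands upright, at rest and within 12 mm of its start on the pan, and the dish, vial, bottle and forceps lie within 20 mm of where they were (all of step 3 and value of joint door below 0.004 m and value of joint each of power_key, menu_key below 0.0015 m and angle between flask's own z axis and vertical below 0.1 rad and distance of flask from where it was at the start of the episode below 0.012 m and linear speed of flask below 0.02 m/s and distance of each of dish, vial, bottle, tweezers from where it was at the start of the episode below 0.02 m); the robot touches nothing.
It fails at once if a key is pressed while the door is open (value of joint door above 0.008 m and value of joint any of tare_key, print_key above 0.0025 m).
It fails at once if one of the small square keys is pressed (value of joint any of power_key, menu_key above 0.0025 m).
It fails at once if a key is pressed with more than 25 N (value of joint any of tare_key, print_key above 0.001 m and contact force between the fingers and balance above 25 N).
It fails at once if the balance is struck or pushed with more than 40 N (contact force between the fingers and balance above 40 N).
It fails at once if the flask is shifted by over 15 mm, tipped or lifted, or a bystander is lifted or shifted by over 25 mm (distance of flask from where it was at the start of the episode above 0.015 m or angle between flask's own z axis and vertical above 0.2 rad or distance of any of dish, vial, bottle, tweezers from where it was at the start of the episode above 0.025 m).
It also fails if it takes over 45 s, if anything falls off the work surface, if the arm or the gripper's body presses on something with over 40 N, if the wrist force passes 120 N, or if a joint passes its speed limit or range.

## Working session

There is one attempt and no reset: what is moved stays moved. The work goes in short steps, Python scripts to look and compute and a shell command to move; the robot and the scene stay as the last step left them, time stands still between calls to the robot, and variables do not carry over. Pictures are saved under pics/ and viewed, at most 13 in all, crops included, and the job is handed in when it is done.

```bash
mkdir -p pics
python3 - <<'E'
from workcell import manip, vision
import cv2
for n in("scene","top"):
    cv2.imwrite(f"pics/{n}0.png",vision.read_camera(n)[:,:,::-1]); print(n,vision.camera_params(n))
print(manip.get_obs())
E
```

```text
scene {'vfov': 51.9301856887399, 'cx': 271.6928935541191, 'cy': 215.47915699574247, 'dist': array([-0.14019417,  0.        ,  0.        ,  0.        ,  0.        ]), 'position': array([-0.09219342,  0.87522092,  0.74639704]), 'orientation': array([-0.17348857,  0.51155139,  0.79950294, -0.26270125])}
top {'vfov': 49.34709940833141, 'cx': 285.16964628313764, 'cy': 210.25855980647347, 'dist': array([-0.08834653,  0.        ,  0.        ,  0.        ,  0.        ]), 'position': array([0.30000279, 0.02184666, 1.62821753]), 'orientation': array([-0.05996268,  0.07050292,  0.70427462, -0.70386865])}
{'t': 0.1, 'q': array([-1.25359243e+00,  1.24459049e-01,  1.65154120e+00,  4.39643557e-05,
        1.36748018e+00, -8.26287109e-02]), 'joint_velocities': array([ 1.76801404e-03, -8.25393029e-04, -1.63053169e-03,  6.72833259e-04,
       -9.95897406e-04, -1.97488357e-05]), 'effort': array([ 1.64194157e-04, -4.24931788e+01, -3.66653287e+01, -1.72673331e-04,
        3.94680508e-03, -1.18860859e-05]), 'eef_pos': array([ 0.25281771, -0.59822508,  0.2301613 ]), 'eef_rot': array([ 9.80083651e-01,  1.98582845e-01, -8.90753424e-05, -9.39921611e-04]), 'wrist_force': array([0.69586069, 0.43716327, 0.07541573]), 'ft_torque': array([-0.0486419 , -0.01203967,  0.01016381]), 'grip_force': 0.0, 'width': 0.0855276961528383}
```

View pics/scene0.png

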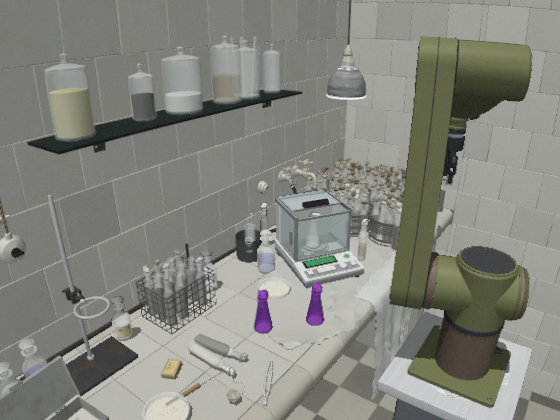

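View pics/top0.png

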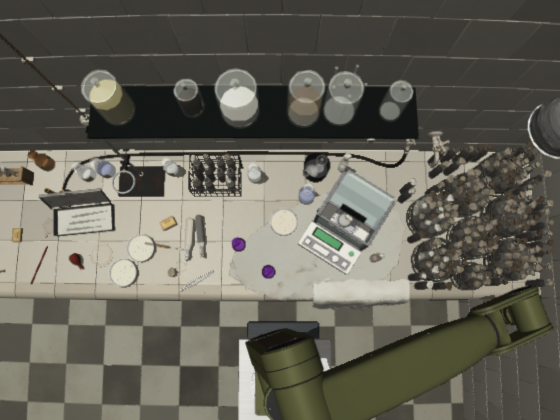

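The scene view shows the balance at about (318,235). The top view shows it at (345,225), turned, with the black lip near (345,218). The purple flasks at (262,312) and (316,305) are decoys, and there are several pale dishes. Next I'll take a close crop of both views.

Run:
```python
import cv2,numpy as np
a=cv2.imread("pics/scene0.png")[180:290,260:380]; b=cv2.imread("pics/top0.png")[165:275,290:400]
r=lambda i:cv2.resize(i,None,fx=5,fy=5,interpolation=cv2.INTER_CUBIC)
cv2.imwrite("pics/c1.png",r(a));cv2.imwrite("pics/c2.png",r(b))
```

```text
(no output)
```

View pics/c1.png

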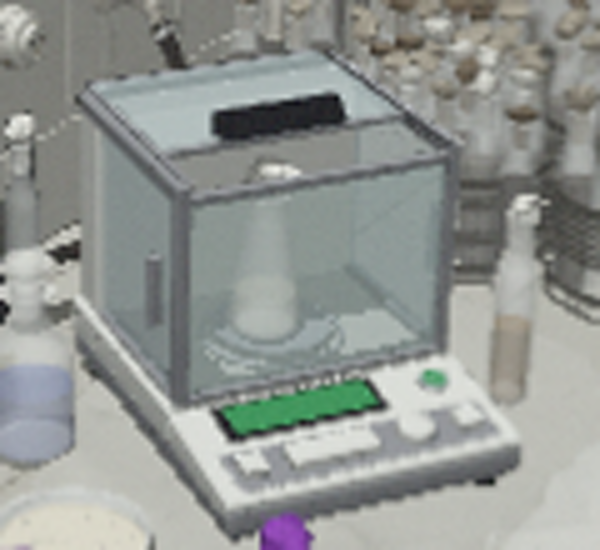

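View pics/c2.png

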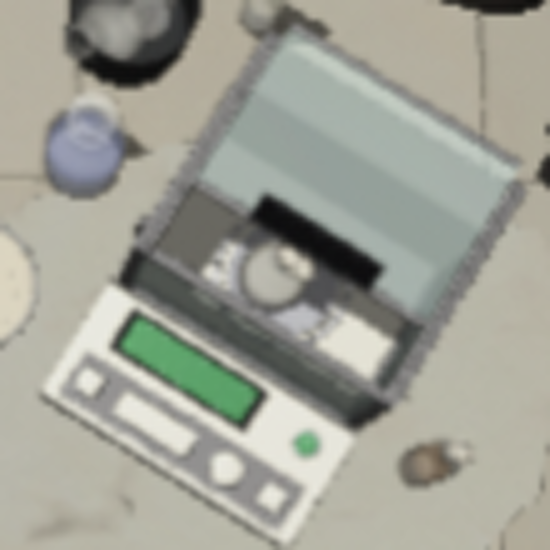

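Both crops agree. In the scene view the keys from left to right are power (310,272), tare (326.6,268.6, the long bar), print (343,265, round) and menu (353,262). In the top view they are (308,241), (321,250), (335,259) and (344,264). The green dot beside the display is an indicator, not a key. The door is open, and its black lip is at top (354,211).

```bash
cat > h.py <<'E'
import numpy as np,cv2
from workcell import vision
from scipy.spatial.transform import Rotation as R
def ray(n,uv):
    p=vision.camera_params(n); f=210/np.tan(np.radians(p["vfov"]/2))
    K=np.array([[f,0,p["cx"]],[0,f,p["cy"]],[0,0,1]])
    u=cv2.undistortPoints(np.array([[uv]],float),K,p["dist"])[0,0]
    d=R.from_quat(p["orientation"]).apply([u[0],-u[1],-1]); return p["position"],d/np.linalg.norm(d)
def plane(n,uv,z):
    o,d=ray(n,uv); return o+d*(z-o[2])/d[2]
def tri(a,b):
    (o,d),(p,e)=ray("scene",a),ray("top",b)
    s,t=np.linalg.lstsq(np.c_[d,-e],p-o,rcond=None)[0]
    return (o+s*d+p+t*e)/2,np.linalg.norm(o+s*d-p-t*e)
E
python3 - <<'E'
from h import *
S=lambda x,y:((x+.5)/5-.5+260,(y+.5)/5-.5+180); T=lambda x,y:((x+.5)/5-.5+290,(y+.5)/5-.5+165)
P={}
for n,a,b in [("power",(250,461),(89,381)),("tare",(333,443),(155,423)),("print",(417,425),(226,468)),("menu",(467,412),(272,495)),
 ("lipRL",(216,110),(265,195)),("lipRR",(338,94),(383,268)),("frameL",(183,190),(133,258)),("frameR",(452,150),(388,400)),("rearL",(82,95),(285,28)),("rearR",(328,50),(520,165))]:
    P[n],e=tri(S(*a),T(*b)); print(n,P[n].round(4),round(e*1e3,1))
for a,b in [("menu","power"),("lipRR","lipRL"),("print","tare"),("frameR","frameL")]:
    d=P[b]-P[a]; print(a,b,np.linalg.norm(d).round(4),np.degrees(np.arctan2(d[1],d[0])).round(1)-90)
# pose from keys: known plan positions (x -107; y 76,?, ?, -73)
y=P["power"]-P["menu"]; y[2]=0; y/=np.linalg.norm(y); x=np.array([y[1],-y[0],0])
m=np.mean([P[k] for k in("power","tare","print","menu")],0)
for k in P: d=P[k]-P["menu"]; print(k,"bx",round(float(d@x)-.107,4),"by",round(float(d@y)-.073,4),"z",P[k][2].round(4))
print("origin", (P["menu"]+.107*x+.073*y).round(4))
E
```

```text
power [ 0.4859 -0.0798  0.0492] 3.0
tare [ 0.4557 -0.1257  0.0499] 4.7
print [ 0.4241 -0.1745  0.0497] 5.3
menu [ 0.4054 -0.2059  0.0503] 5.2
lipRL [ 0.5823 -0.1817  0.2212] 5.0
lipRR [ 0.5362 -0.2554  0.2184] 4.7
frameL [ 0.5471 -0.0975  0.2065] 1.0
frameR [ 0.455  -0.2597  0.1983] 4.9
rearL [ 0.6991 -0.2006  0.1969] 2.6
rearR [ 0.6026 -0.351   0.2041] 11.7
menu power 0.1496 -32.6
lipRR lipRL 0.087 -32.0
print tare 0.0582 -32.9
frameR frameL 0.1867 -29.6
power bx -0.107 by 0.0766 z 0.0492
tare bx -0.1078 by 0.0217 z 0.0499
print bx -0.1081 by -0.0365 z 0.0497
menu bx -0.107 by -0.073 z 0.0503
lipRL bx 0.029 by 0.0426 z 0.2212
lipRR bx 0.0299 by -0.0443 z 0.2184
frameL bx -0.0459 by 0.0947 z 0.2065
frameR bx -0.0363 by -0.0916 z 0.1983
rearL bx 0.1377 by 0.0896 z 0.1969
rearR bx 0.1373 by -0.0891 z 0.2041
origin [ 0.5348 -0.202   0.0503]
```

```bash
python3 - <<'E'
from h import *
print("shelf front right", tri((304,94),(416,138)), "left", tri((52,145),(88,138)))
print("vial",plane("top",(375.5,258.5),.08), "lampbase row z.2 flasks", plane("top",(415,205),.15))
E
python3 -m pendant '{"xyz":[[0,0,1],[0,0,1],[0,0,1],[0,0,1]],"angular":[[0,0,0.96],[0,0,0.96],[0,0,0.96],[0,0,0.96]],"gripper":[0,0,0,0]}' 30
```

```text
shelf front right (array([ 0.68803017, -0.33383679,  0.52706602]), np.float64(0.01432795241898908)) left (array([0.69183198, 0.5084834 , 0.54413013]), np.float64(0.013697257960293443))
vial [ 0.42257387 -0.30881642  0.08      ] lampbase row z.2 flasks [ 0.59449825 -0.43370831  0.15      ]
t: 0.6
eef_pos: [0.2529, -0.5985, 0.3314]
eef_rot: [0.92, 0.392, 0.0, -0.001]
wrist_force: [-0.2, -0.3, -0.3]
width: 0.0122
grip_force: 0.0
```

```bash
python3 -m pendant '{"xyz":[[0.85,0.9,-0.15],[0.85,0.9,-0.15],[0.85,0.9,-0.15],[0.85,0.9,-0.15],[0.85,0.9,-0.15],[0.85,0.9,-0.15],[0.85,0.9,-0.15],[0.85,0.9,-0.15],[0.85,0.9,-0.15],[0.85,0.9,-0.15],[0.85,0.9,-0.15],[0.85,0.9,-0.15],[0.85,0.9,-0.15],[0.85,0.9,-0.15],[0.85,0.9,-0.15],[0.85,0.9,-0.15],[0,0,0],[0,0,0]],"angular":[[0,0,0.95],[0,0,0.95],[0,0,0],[0,0,0],[0,0,0],[0,0,0],[0,0,0],[0,0,0],[0,0,0],[0,0,0],[0,0,0],[0,0,0],[0,0,0],[0,0,0],[0,0,0],[0,0,0],[0,0,0],[0,0,0]],"gripper":[0,0,0,0,0,0,0,0,0,0,0,0,0,0,0,0,0,0]}'
python3 - <<'E'
from workcell import vision
import cv2,numpy as np
a=vision.read_camera("scene")[120:290,230:400,::-1]; b=vision.read_camera("top")[140:275,280:415,::-1]
cv2.imwrite("pics/m1.png",np.hstack([cv2.resize(i,(400,400),interpolation=cv2.INTER_CUBIC) for i in(a,b)]))
E
```

```text
t: 2.85
eef_pos: [0.5926, -0.2389, 0.2709]
eef_rot: [0.877, 0.48, -0.0, -0.0]
wrist_force: [0.2, -0.1, -1.0]
width: -0.0001
grip_force: 0.0
```

View pics/m1.png

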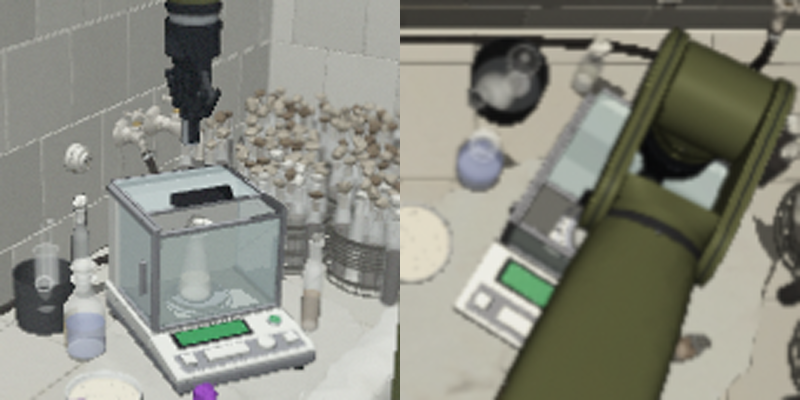

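The closed fingertips hang behind the lip at crop (191,140), and the lip is in front at (203,194). Going down behind it.

```bash
python3 -m pendant '{"xyz":[[0,0,-0.8],[0,0,-0.8],[0,0,-0.5],[0,0,-0.3],[0,0,0]],"angular":[[0,0,0],[0,0,0],[0,0,0],[0,0,0],[0,0,0]],"gripper":[0,0,0,0,0]}'
python3 -m pendant '{"xyz":[[-0.42,0.27,0],[-0.42,0.27,0],[-0.42,0.27,0],[0,0,0]],"angular":[[0,0,0],[0,0,0],[0,0,0],[0,0,0]],"gripper":[0,0,0,0]}'
```

```text
t: 3.58
eef_pos: [0.5927, -0.2386, 0.2104]
eef_rot: [0.877, 0.48, -0.0, -0.001]
wrist_force: [-0.2, -0.5, 0.5]
width: 0.0001
grip_force: 0.0
t: 4.08
eef_pos: [0.5607, -0.2178, 0.2118]
eef_rot: [0.877, 0.48, 0.0, 0.0]
wrist_force: [-0.4, -0.1, -0.2]
width: 0.0002
grip_force: 0.0
```

```bash
python3 -m pendant '{"xyz":[[-0.42,0.27,0],[-0.42,0.27,0],[0,0,0]],"angular":[[0,0,0],[0,0,0],[0,0,0]],"gripper":[0,0,0]}'
python3 - <<'E'
from workcell import vision
import cv2
cv2.imwrite("pics/m2.png",cv2.resize(vision.read_camera("scene")[170:270,260:370,::-1],None,fx=5,fy=5,interpolation=cv2.INTER_CUBIC))
E
```

```text
t: 4.45
eef_pos: [0.5396, -0.2043, 0.2112]
eef_rot: [0.877, 0.48, -0.0, -0.0]
wrist_force: [0.5, -0.2, 0.2]
width: 0.0001
grip_force: 0.0
```

View pics/m2.png

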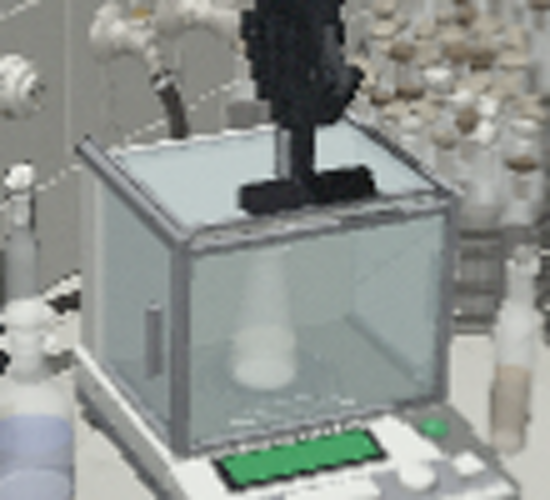

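The fingers are behind the lip, which has moved to crop (308,190). The door edge is close to the front frame at (310,225). Nudging on until it reaches the stop.

```bash
for i in 1 2 3 4; do python3 -m pendant '{"xyz":[[-0.1,0.065,0],[-0.1,0.065,0]],"angular":[[0,0,0],[0,0,0]],"gripper":[0,0]}' | egrep "pos|force: \["; done
```

```text
eef_pos: [0.5355, -0.2018, 0.2112]
wrist_force: [1.2, -0.5, -0.1]
eef_pos: [0.5304, -0.1985, 0.2113]
wrist_force: [-0.3, -0.2, -0.3]
eef_pos: [0.5292, -0.1977, 0.2127]
wrist_force: [17.2, -11.6, -5.3]
eef_pos: [0.5248, -0.1949, 0.2146]
wrist_force: [17.7, -11.8, -3.7]
```

About 21 N, so the door is at its stop. Backing off, lifting and checking.

```bash
python3 -m pendant '{"xyz":[[0.5,-0.32,0],[0.5,-0.32,0],[0,0,0.8],[0,0,1],[0,0,1],[-0.5,0.5,0.3],[0,0,0]],"angular":[[0,0,0],[0,0,0],[0,0,0],[0,0,0],[0,0,0],[0,0,0],[0,0,0]],"gripper":[0,0,0,0,0,0,0]}'
python3 - <<'E'
from workcell import vision
import cv2
i=vision.read_camera("scene")[:,:,::-1]; cv2.imwrite("pics/m3f.png",i)
cv2.imwrite("pics/m3.png",cv2.resize(i[180:290,260:380],None,fx=5,fy=5,interpolation=cv2.INTER_CUBIC))
E
```

```text
t: 6.38
eef_pos: [0.5326, -0.1949, 0.2906]
eef_rot: [0.877, 0.48, 0.001, 0.001]
wrist_force: [0.2, -0.3, -0.3]
width: -0.0003
grip_force: 0.0
```

View pics/m3.png

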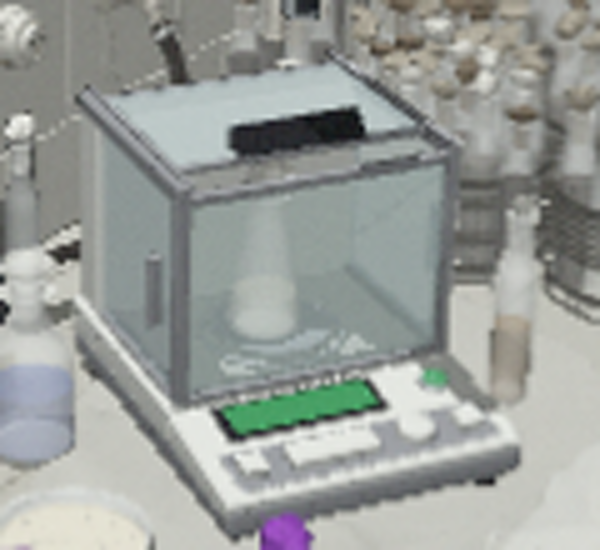

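Run:
```python
from h import *
S=lambda x,y:((x+.5)/5-.5+260,(y+.5)/5-.5+180); S2=lambda x,y:((x+.5)/5-.5+260,(y+.5)/5-.5+170)
a=np.radians(-32.5); bx=np.array([np.cos(a),np.sin(a)]); by=np.array([-bx[1],bx[0]])
for n,u in [("start L",S(216,110)),("start R",S(338,94)),("m2 L",S2(244,185)),("m2 R",S2(368,168)),("now L",S(232,126)),("now R",S(357,108)),
  ("frame L",S(183,190)),("frame R",S(452,150))]:
    p=plane("scene",u,.21 if "frame" in n else .22)[:2]-[.5348,-.202]; print(n,(p@bx).round(4),(p@by).round(4))
# edges in darkness: compare first, m2-crop-absent; black mask centroid
for f in("scene0","m3f"):
    i=cv2.imread(f"pics/{f}.png"); m=(i.max(2)<45); m[:196]=0;m[215:]=0;m[:,:298]=0;m[:,336:]=0
    y,x=np.nonzero(m); print(f,len(x),x.mean(),y.mean(),y.min(),y.max()); q=plane("scene",(x.mean(),y.mean()),.212)[:2]-[.5348,-.202]; print((q@bx).round(4))
```

```text
start L 0.03 0.0395
start R 0.0249 -0.0443
m2 L -0.0125 0.04
m2 R -0.0172 -0.0434
now L 0.003 0.0409
now R -0.0003 -0.0447
frame L -0.0523 0.0982
frame R -0.0605 -0.0794
scene0 125 315.608 203.112 199 207
0.0208
m3f 93 321.86021505376345 205.41935483870967 202 210
-0.0032
```

The lip is back at about bx 0.002, where m2 had it at -0.015. So the retreat dragged the door back open by about 30 mm. I'll push it again, then relieve the pressure only slightly and lift straight up.

```bash
python3 -m pendant '{"xyz":[[0.72,-0.46,0],[0.72,-0.46,0],[0,0,-0.9],[0,0,-0.9],[0,0,-0.7],[0,0,-0.4],[0,0,-0.2],[0,0,0]],"angular":[[0,0,0],[0,0,0],[0,0,0],[0,0,0],[0,0,0],[0,0,0],[0,0,0],[0,0,0]],"gripper":[0,0,0,0,0,0,0,0]}' | egrep "pos|force: \["
for i in 1 2 3; do python3 -m pendant '{"xyz":[[-0.21,0.135,0],[-0.21,0.135,0]],"angular":[[0,0,0],[0,0,0]],"gripper":[0,0]}' | egrep "pos|force: \["; done
python3 -m pendant '{"xyz":[[0,0,0]],"angular":[[0,0,0]],"gripper":[0]}'| egrep "pos|force: \["
python3 - <<'E'
from workcell import vision
import cv2
i=vision.read_camera("scene")[:,:,::-1]
cv2.imwrite("pics/m4.png",cv2.resize(i[150:250,260:370],None,fx=5,fy=5,interpolation=cv2.INTER_CUBIC))
E
```

```text
eef_pos: [0.569, -0.2185, 0.2115]
wrist_force: [0.7, -0.2, -0.7]
eef_pos: [0.5584, -0.2116, 0.2121]
wrist_force: [1.5, 0.5, 0.2]
eef_pos: [0.5479, -0.2049, 0.2117]
wrist_force: [1.1, -1.2, 0.3]
eef_pos: [0.5373, -0.1982, 0.2117]
wrist_force: [0.6, -0.7, 1.6]
eef_pos: [0.537, -0.1979, 0.2113]
wrist_force: [1.0, 0.7, 0.4]
```

View pics/m4.png

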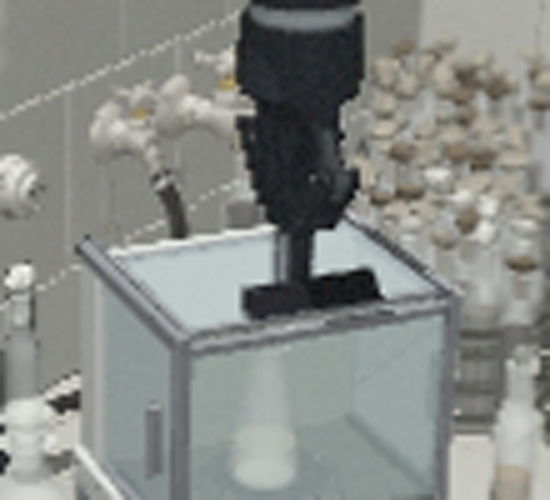

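The fingers are behind the lip, which is now at crop (310,290) near the front frame. Taking small steps to the stop.

```bash
for i in 1 2 3; do python3 -m pendant '{"xyz":[[-0.07,0.045,0],[0,0,0]],"angular":[[0,0,0],[0,0,0]],"gripper":[0,0]}' | egrep "pos|force: \["; done
```

```text
eef_pos: [0.5356, -0.1971, 0.2111]
wrist_force: [-0.4, -0.2, -0.6]
eef_pos: [0.5338, -0.1959, 0.2113]
wrist_force: [0.8, -0.5, 0.3]
eef_pos: [0.5324, -0.195, 0.2115]
wrist_force: [1.8, -1.4, -1.2]
```

```bash
for i in 1 2 3; do python3 -m pendant '{"xyz":[[-0.04,0.026,0],[0,0,0]],"angular":[[0,0,0],[0,0,0]],"gripper":[0,0]}' | egrep "pos|force: \["; done
```

```text
eef_pos: [0.5322, -0.1949, 0.2117]
wrist_force: [4.7, -3.1, -1.3]
eef_pos: [0.532, -0.1948, 0.212]
wrist_force: [8.6, -5.7, -3.3]
eef_pos: [0.5318, -0.1946, 0.2123]
wrist_force: [10.2, -6.0, -4.1]
```

The stop is at about 12 N. Easing back 4 mm and lifting straight up.

```bash
python3 -m pendant '{"xyz":[[0.13,-0.085,0],[0,0,0]],"angular":[[0,0,0],[0,0,0]],"gripper":[0,0]}' | egrep "pos|force: \["
python3 -m pendant '{"xyz":[[0,0,0.2],[0,0,0.4],[0,0,0.8],[0,0,1],[0,0,1],[0,0,0]],"angular":[[0,0,0],[0,0,0],[0,0,0],[0,0,0],[0,0,0],[0,0,0]],"gripper":[0,0,0,0,0,0]}' | egrep "pos|force: \["
python3 - <<'E'
from h import *
i=vision.read_camera("scene")[:,:,::-1]; cv2.imwrite("pics/m5f.png",i)
cv2.imwrite("pics/m5.png",cv2.resize(i[180:290,260:380],None,fx=5,fy=5,interpolation=cv2.INTER_CUBIC))
E
```

```text
eef_pos: [0.5325, -0.1951, 0.2115]
wrist_force: [1.1, -0.9, 1.7]
eef_pos: [0.5337, -0.1956, 0.3006]
wrist_force: [-0.2, -0.5, 0.1]
```

View pics/m5.png

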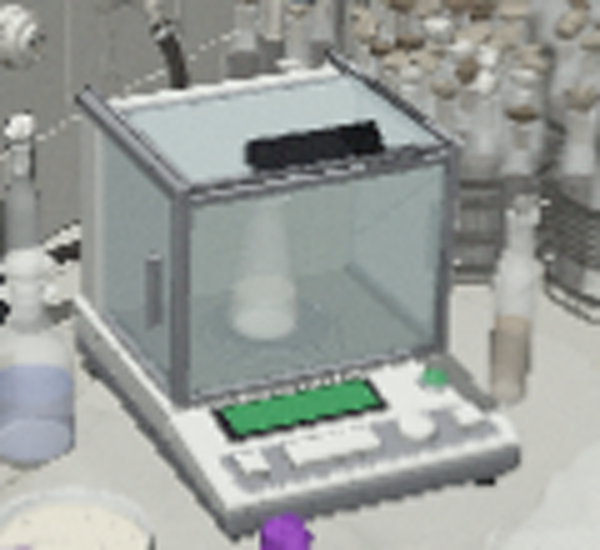

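The door is shut: the lip is at crop (315,145), there's no gap along the front frame at (320,170), and the flask hasn't moved. Moving to above the tare key, tilted to match the panel.

```bash
python3 -m pendant '{"xyz":[[-0.78,0.7,0],[-0.78,0.7,0],[-0.78,0.7,0],[-0.78,0.7,0],[0,0,-1],[0,0,-1],[0,0,-1],[0,0,-1],[0,0,-1],[0,0,-1],[0,0,-1],[0,0,-1],[0,0,-0.6],[0,0,0],[0,0,0]],"angular":[[0,0,0],[0,0,0],[-0.38,-0.6,0],[-0.38,-0.6,0],[0,0,0],[0,0,0],[0,0,0],[0,0,0],[0,0,0],[0,0,0],[0,0,0],[0,0,0],[0,0,0],[0,0,0],[0,0,0]],"gripper":[0,0,0,0,0,0,0,0,0,0,0,0,0,0,0]}'
python3 - <<'E'
from h import *
i=vision.read_camera("scene")[:,:,::-1]
cv2.imwrite("pics/m6.png",cv2.resize(i[200:290,280:380],None,fx=6,fy=6,interpolation=cv2.INTER_CUBIC))
E
```

```text
t: 12.78
eef_pos: [0.455, -0.1253, 0.0822]
eef_rot: [0.875, 0.478, 0.036, 0.065]
wrist_force: [0.7, -0.5, -0.2]
width: 0.0005
grip_force: 0.0
```

View pics/m6.png

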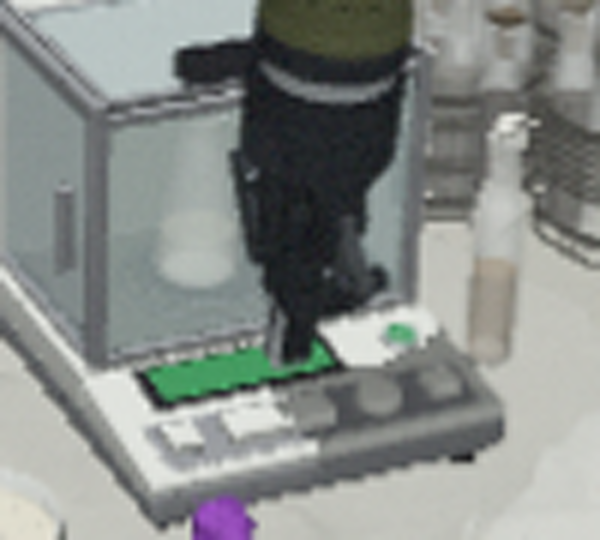

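The tip at crop (287,360) is directly above the tare key at (280,411). Going down in small steps, watching the force.

```bash
python3 -m pendant '{"xyz":[[0,0,-0.5],[0,0,-0.4],[0,0,-0.1],[0,0,0]],"angular":[[0,0,0],[0,0,0],[0,0,0],[0,0,0]],"gripper":[0,0,0,0]}' | egrep "pos|force: \["
for i in 1 2 3; do python3 -m pendant '{"xyz":[[0,0,-0.06],[0,0,0]],"angular":[[0,0,0],[0,0,0]],"gripper":[0,0]}' | egrep "pos|force: \["; done
```

```text
eef_pos: [0.4542, -0.1249, 0.0558]
wrist_force: [-0.2, -0.2, 0.5]
eef_pos: [0.4546, -0.1251, 0.055]
wrist_force: [-0.2, 0.3, 1.0]
eef_pos: [0.4544, -0.125, 0.0533]
wrist_force: [-0.0, 0.4, 0.0]
eef_pos: [0.4547, -0.1251, 0.0521]
wrist_force: [0.5, -0.2, 2.3]
```

```bash
for i in 1 2 3; do python3 -m pendant '{"xyz":[[0,0,-0.05],[0,0,0]],"angular":[[0,0,0],[0,0,0]],"gripper":[0,0]}' | egrep "pos|force: \["; done
```

```text
eef_pos: [0.4548, -0.1252, 0.0509]
wrist_force: [0.2, -0.7, 3.0]
eef_pos: [0.4549, -0.1253, 0.0498]
wrist_force: [0.2, -0.9, 3.9]
eef_pos: [0.4551, -0.1254, 0.0486]
wrist_force: [0.7, -1.8, 5.2]
```

```bash
python3 -m pendant '{"xyz":[[0,0,-0.04],[0,0,0]],"angular":[[0,0,0],[0,0,0]],"gripper":[0,0]}' | egrep "pos|force: \["
python3 -m pendant '{"xyz":[[0,0,0.4],[0,0,0.8],[0,0,0],[0,0,0]],"angular":[[0,0,0],[0,0,0],[0,0,0],[0,0,0]],"gripper":[0,0,0,0]}' | egrep "pos|force: \["
```

```text
eef_pos: [0.4552, -0.1254, 0.0478]
wrist_force: [0.1, -1.4, 6.4]
eef_pos: [0.4536, -0.1247, 0.0761]
wrist_force: [-0.9, 0.3, -0.2]
```

Tare tapped at 6.4 N and released. Now the print key.

```bash
python3 -m pendant '{"xyz":[[-0.4,-0.66,0],[-0.4,-0.66,0],[-0.4,-0.66,0],[0,0,-0.5],[0,0,-0.3],[0,0,0]],"angular":[[0,0,0],[0,0,0],[0,0,0],[0,0,0],[0,0,0],[0,0,0]],"gripper":[0,0,0,0,0,0]}' | egrep "t:|pos|force: \["
for i in 1 2 3; do python3 -m pendant '{"xyz":[[0,0,-0.05],[0,0,0]],"angular":[[0,0,0],[0,0,0]],"gripper":[0,0]}' | egrep "pos|force: \["; done
python3 - <<'E'
from h import *
i=vision.read_camera("scene")[:,:,::-1]
cv2.imwrite("pics/m7.png",cv2.resize(i[200:290,280:380],None,fx=6,fy=6,interpolation=cv2.INTER_CUBIC))
E
```

```text
t: 16.32
eef_pos: [0.4236, -0.1735, 0.0553]
eef_rot: [0.875, 0.479, 0.035, 0.064]
wrist_force: [0.4, 0.5, -0.8]
eef_pos: [0.4248, -0.1744, 0.056]
wrist_force: [-0.2, -1.1, -1.2]
eef_pos: [0.4245, -0.1745, 0.0546]
wrist_force: [0.2, 0.3, -0.9]
eef_pos: [0.4244, -0.1745, 0.0532]
wrist_force: [-0.1, -0.2, -0.6]
```

View pics/m7.png

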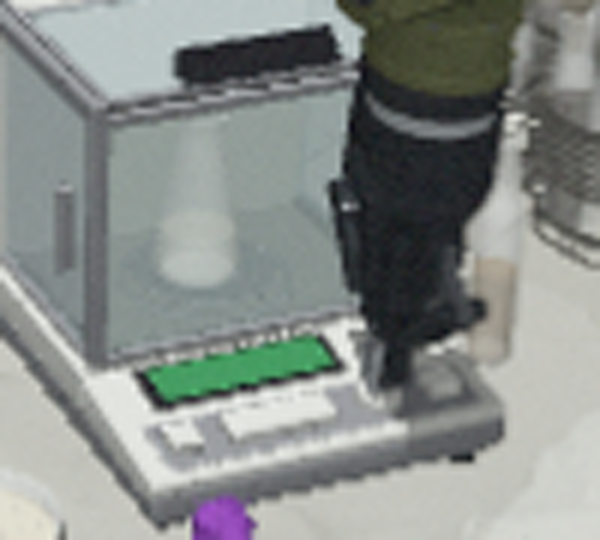

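The tip at crop (390,388) is just above the round print key (380,390), and the tare key at (280,411) is up. Pressing.

```bash
for i in 1 2 3 4; do python3 -m pendant '{"xyz":[[0,0,-0.05],[0,0,0]],"angular":[[0,0,0],[0,0,0]],"gripper":[0,0]}' | egrep "pos|force: \["; done
```

```text
eef_pos: [0.4246, -0.1747, 0.0522]
wrist_force: [-1.5, 0.5, 1.3]
eef_pos: [0.4248, -0.1747, 0.0511]
wrist_force: [-0.4, 0.5, 3.5]
eef_pos: [0.4249, -0.1748, 0.05]
wrist_force: [0.3, 0.0, 3.9]
eef_pos: [0.4251, -0.1749, 0.0489]
wrist_force: [-0.0, -0.2, 5.7]
```

```bash
python3 -m pendant '{"xyz":[[0,0,-0.04],[0,0,0]],"angular":[[0,0,0],[0,0,0]],"gripper":[0,0]}' | egrep "pos|force: \["
python3 -m pendant '{"xyz":[[0,0,0.4],[0,0,1],[-0.3,0,1],[-0.5,0,1],[-0.3,0,1],[0,0,0],[0,0,0]],"angular":[[0,0,0],[0,0,0],[0,0,0],[0,0,0],[0,0,0],[0,0,0],[0,0,0]],"gripper":[0,0,0,0,0,0,0]}'
python3 - <<'E'
from workcell import manip
print(manip.hand_in())
E
```

```text
eef_pos: [0.4251, -0.175, 0.048]
wrist_force: [-0.0, -1.4, 6.1]
t: 19.25
eef_pos: [0.3963, -0.174, 0.1559]
eef_rot: [0.875, 0.479, 0.035, 0.064]
wrist_force: [0.4, -0.5, -0.3]
width: 0.0003
grip_force: 0.0
the job is handed in; nothing more can be done
None
```

I shut the door to its stop (my first retreat dragged it about 30 mm open, so I pushed it shut again), then tapped tare (6.4 N) and print (6.1 N), and handed in at about 19 s; the hand-in returned no verdict.

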